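Turn the row of paint jars round into the easel rack

ROBOT

A 6-joint arm with a two-finger parallel gripper is mounted at the origin on the work surface. World frame = base frame: x ahead of the robot, y to its left, z up, the work surface at z = 0. Lengths are in m, angles in degrees, forces in N, time in s.
With the tool pointing down it reaches from about 0.375 to 0.9 m from the base axis. Payload 3.1 kg.
Tool frame: the origin (TCP) lies at the very end of the fingers, on their centre line; the grasp point (between the pads) lies 19 mm behind it; z points along the fingers, y is the line along which they close (so a half turn about z gives the same grasp; the last joint's range is limited). The gripper opens to 87 mm and grips with 3 to 60 N. Pads are 19 mm wide; open, the fingers measure 117 mm over their backs; the gripper's body (75 mm by 190 mm) begins 51 mm behind the grasp point.
Start: joints at [64.716, 30.224, 82.088, -0, 67.689, -10.227], TCP at [0.162, 0.604, 0.198] pointing down, gripper open.
Joint ranges: [-176.69, 176.69], [-43.24, 126.21], [12.49, 139.97], [-82, 262], [0, 151.66], [-163.58, 163.58]. Speed limits (degrees/s): [159.86, 159.86, 180, 180, 180, 180].

INTERFACE

Orientations are given as a 3x3 rotation matrix whose columns are the frame's x, y, z axes.
In Python, from rig import bot, imaging gives the robot as it stands.
- The arm moves only by the tool drive_tool, never from a script. Its argument "deltas" is text: rows parted by semicolons, each of 5 numbers parted by spaces: the finger opening in mm, from 0 to 87, then the shift along the world's x, y, z in mm, then the turn about the world's z in rad. In form: jaw dx dy dz twist; .... A call has 1 to 12 rows; each row is the pose to reach, as a shift and turn from the pose commanded when the call began; what a row does not reach only later rows make up. A row lasts 1/10 s, in which the tool goes at most 50 mm and 8.59 degrees, less where a joint would pass 70% of its speed; a pose out of reach is approached as far as the arm can. A call with a gripper value outside its range is refused whole. The fingers move at their own pace and stop on an object; the grip force is fixed at half the most. Time passes only in rows, so rows that repeat a pose let the fingers close. It gives the time, the measured TCP pose, the force, the opening and the grip force at its end, in the units of the state.
- bot.read_state(): the state, without advancing time (a new reading comes with each control period).
- imaging.capture(name): name is "side" or "top"; returns the picture (400x640x3 uint8, red, green, blue); there is no depth.
- imaging.camera_model(name): a dict with "fx", "fy", "cx", "cy" (pixels), "T" (4x4, takes a point from camera to world coordinates). Camera axes: x right, y down, z forward; pixel columns grow to the right and rows downward; lengths in m; the calibration is good to about 2 mm. A picture is of the moment at which its call begins. camera_model takes no time and is no camera call.
- bot.hand_in(): hands the job in; it is judged then, once.
The state is a dict: "time_s": time; "joint_positions": joint angles; "qvel": joint speeds; "tau": joint torques, N m; "position": TCP position; "tcp_rot": TCP orientation; "force": force on the tool from outside, world axes, zero at the start; "moment": the same for the moment, N m; "opening": opening from 0.0 (shut) to 1.0 (fully open); "grasp_force": force on a finger pad.
Only numpy, scipy, OpenCV 4.12 (cv2) and the standard library are available. Lean on these libraries where they do the work, as an engineer would, in place of code of your own. Each camera call takes 0.05 s, during which the arm holds its last target. There are 200 camera calls.

TASK

Move the four coloured paint jars (red, yellow, green, blue) from the pine rack into the wells of the grey rack, one to a well, in the reverse order counted from the black end blocks: the jar nearest the black block on the pine rack goes into the well farthest from the black block of the grey rack, the next one into the next well, and so on. Keep every jar upright all the way, and leave all four standing in the bottom of their wells. The white jar and the other studio things are not part of the job.

Things in the scene. Friction and masses are not known exactly. Their poses are not given: they have to be found in the camera images.
- red_jar_center (a point): Centre (half-way up) of the red paint jar: an upright closed round jar, 44 mm in diameter and 70 mm tall, with a red body and red lid parted by a thin white neck ring; about 0.1 to 0.2 kg; z axis up along the jar. It starts in a well of the pine rack, its centre 47 mm above the table; seated in the grey rack it is again at 47 mm.
- yellow_jar_center (a point): Centre (half-way up) of the yellow paint jar: an upright closed round jar, 44 mm in diameter and 70 mm tall, with a yellow body and yellow lid parted by a thin white neck ring; about 0.1 to 0.2 kg; z axis up along the jar. It starts in a well of the pine rack, its centre 47 mm above the table; seated in the grey rack it is again at 47 mm.
- green_jar_center (a point): Centre (half-way up) of the green paint jar: an upright closed round jar, 44 mm in diameter and 70 mm tall, with a green body and green lid parted by a thin white neck ring; about 0.1 to 0.2 kg; z axis up along the jar. It starts in a well of the pine rack, its centre 47 mm above the table; seated in the grey rack it is again at 47 mm.
- blue_jar_center (a point): Centre (half-way up) of the blue paint jar: an upright closed round jar, 44 mm in diameter and 70 mm tall, with a blue body and blue lid parted by a thin white neck ring; about 0.1 to 0.2 kg; z axis up along the jar. It starts in a well of the pine rack, its centre 47 mm above the table; seated in the grey rack it is again at 47 mm.
- red_tile: Flat red swatch tile, 30 x 44 x 3 mm, fixed on the pine rack's top just on the robot's side of the well in which the red jar starts (tile x axis across the rack, the same way as the rack's x; jar about 56 mm along it from the tile's centre). It stays there and so records the first order. Origin: centre of its underside, 24 mm above the table.
- yellow_tile: Flat yellow swatch tile, 30 x 44 x 3 mm, fixed on the pine rack's top just on the robot's side of the well in which the yellow jar starts (tile x axis across the rack, the same way as the rack's x; jar about 56 mm along it from the tile's centre). It stays there and so records the first order. Origin: centre of its underside, 24 mm above the table.
- green_tile: Flat green swatch tile, 30 x 44 x 3 mm, fixed on the pine rack's top just on the robot's side of the well in which the green jar starts (tile x axis across the rack, the same way as the rack's x; jar about 56 mm along it from the tile's centre). It stays there and so records the first order. Origin: centre of its underside, 24 mm above the table.
- blue_tile: Flat blue swatch tile, 30 x 44 x 3 mm, fixed on the pine rack's top just on the robot's side of the well in which the blue jar starts (tile x axis across the rack, the same way as the rack's x; jar about 56 mm along it from the tile's centre). It stays there and so records the first order. Origin: centre of its underside, 24 mm above the table.
- black_end: Black end block, 70 x 20 x 14 mm, fixed on one end of the pine rack (the other end has a like block of pine); 42 mm from the axis of the nearest well, in line with the wells; its y axis runs along the row of wells, its x axis across the rack. Origin: centre of its underside, 24 mm above the table. The pine rack is a fixed board 120 x 320 x 24 mm with four wells, each 58 mm across and 12 mm deep, 72 mm apart.
- grey_rack: Grey painted fixed rack that is to be filled: board 120 (x) x 320 (y) x 24 mm (z), yaw varies. Origin: centre of its underside, on the table. Four round wells 58 mm across and 12 mm deep (floor 12 mm above the table), axes at x = 18 mm and y = -108, -36, 36 and 108 mm in its frame. Its black end block (70 x 20 mm, top 38 mm above the table) is at y = +150 mm; a grey block of the same size is at y = -150 mm.
There are look-alikes about, which are no part of the job. Leave any pink look-alike of the part that bears yellow_jar_center alone.

How it is judged (in metres and radians):
At the end, for the whole second after the job is handed in: All four jars upright (0.12 rad) on the floors of the grey rack's wells (centre 42 to 51 mm above its underside, within 10 mm of the well axis along x and y), in reverse order from the black end blocks (nearest on pine is farthest on grey), released and at rest (((horizontal distance between red_tile and black_end between 0 and 0.1 m and y of red_jar_center in the frame of grey_rack between -0.118 and -0.098 m) or (horizontal distance between red_tile and black_end between 0.1 and 0.167 m and y of red_jar_center in the frame of grey_rack between -0.046 and -0.026 m) or (horizontal distance between red_tile and black_end between 0.167 and 0.237 m and y of red_jar_center in the frame of grey_rack between 0.026 and 0.046 m) or (horizontal distance between red_tile and black_end between 0.237 and 0.4 m and y of red_jar_center in the frame of grey_rack between 0.098 and 0.118 m)) and x of red_jar_center in the frame of grey_rack between 0.008 and 0.028 m and z of red_jar_center in the frame of grey_rack between 0.042 and 0.051 m and angle between each of red_jar_center, yellow_jar_center, green_jar_center, blue_jar_center's own z axis and vertical below 0.12 rad and linear speed of each of red_jar, yellow_jar, green_jar, blue_jar below 0.02 m/s and angular speed of each of red_jar, yellow_jar, green_jar, blue_jar below 0.2 rad/s and ((horizontal distance between yellow_tile and black_end between 0 and 0.1 m and y of yellow_jar_center in the frame of grey_rack between -0.118 and -0.098 m) or (horizontal distance between yellow_tile and black_end between 0.1 and 0.167 m and y of yellow_jar_center in the frame of grey_rack between -0.046 and -0.026 m) or (horizontal distance between yellow_tile and black_end between 0.167 and 0.237 m and y of yellow_jar_center in the frame of grey_rack between 0.026 and 0.046 m) or (horizontal distance between yellow_tile and black_end between 0.237 and 0.4 m and y of yellow_jar_center in the frame of grey_rack between 0.098 and 0.118 m)) and x of yellow_jar_center in the frame of grey_rack between 0.008 and 0.028 m and z of yellow_jar_center in the frame of grey_rack between 0.042 and 0.051 m and ((horizontal distance between green_tile and black_end between 0 and 0.1 m and y of green_jar_center in the frame of grey_rack between -0.118 and -0.098 m) or (horizontal distance between green_tile and black_end between 0.1 and 0.167 m and y of green_jar_center in the frame of grey_rack between -0.046 and -0.026 m) or (horizontal distance between green_tile and black_end between 0.167 and 0.237 m and y of green_jar_center in the frame of grey_rack between 0.026 and 0.046 m) or (horizontal distance between green_tile and black_end between 0.237 and 0.4 m and y of green_jar_center in the frame of grey_rack between 0.098 and 0.118 m)) and x of green_jar_center in the frame of grey_rack between 0.008 and 0.028 m and z of green_jar_center in the frame of grey_rack between 0.042 and 0.051 m and ((horizontal distance between blue_tile and black_end between 0 and 0.1 m and y of blue_jar_center in the frame of grey_rack between -0.118 and -0.098 m) or (horizontal distance between blue_tile and black_end between 0.1 and 0.167 m and y of blue_jar_center in the frame of grey_rack between -0.046 and -0.026 m) or (horizontal distance between blue_tile and black_end between 0.167 and 0.237 m and y of blue_jar_center in the frame of grey_rack between 0.026 and 0.046 m) or (horizontal distance between blue_tile and black_end between 0.237 and 0.4 m and y of blue_jar_center in the frame of grey_rack between 0.098 and 0.118 m)) and x of blue_jar_center in the frame of grey_rack between 0.008 and 0.028 m and z of blue_jar_center in the frame of grey_rack between 0.042 and 0.051 m); the robot touches nothing.
It fails at once if the red jar was tipped over (more than 0.7 rad) (angle between red_jar_center's own z axis and vertical above 0.7 rad).
It fails at once if the yellow jar was tipped over (more than 0.7 rad) (angle between yellow_jar_center's own z axis and vertical above 0.7 rad).
It fails at once if the green jar was tipped over (more than 0.7 rad) (angle between green_jar_center's own z axis and vertical above 0.7 rad).
It fails at once if the blue jar was tipped over (more than 0.7 rad) (angle between blue_jar_center's own z axis and vertical above 0.7 rad).
It also fails if it takes over 109 s, if anything falls off the work surface, if the arm or the gripper's body presses on something with over 40 N, if the wrist force passes 120 N, or if a joint passes its speed limit or range.

## Working session

There is one attempt and no reset: what is moved stays moved. The work goes in short steps, Python scripts to look and compute and a tool call to move; the robot and the scene stay as the last step left them, time stands still between calls to the robot, and variables do not carry over. Pictures are saved under pics/ and viewed, at most 14 in all, crops included, and the job is handed in when it is done.

Besides the shell and the picture viewer there is one more tool, called by a JSON object that holds its "method" and its "body". drive_tool: Moves the arm, as the interface text tells. Its arguments: {"type":"object","properties":{"deltas":{"type":"string"}},"required":["deltas"]}

```bash
mkdir -p pics; python3 - <<'E'
from rig import bot, imaging
import cv2
for n in("top","side"):
    im=imaging.capture(n); cv2.imwrite(f"pics/{n}0.png",im[...,::-1])
    m=imaging.camera_model(n); print(n,m)
s=bot.read_state(); print(s['time_s'],s['position'],s['tcp_rot'],s['opening'])
E
```

```text
top {'fx': 444.3718217546387, 'fy': 444.3718217546387, 'cx': 324.22346765726286, 'cy': 207.80846909202774, 'T': array([[ 3.15756314e-03, -9.83116975e-01,  1.82950931e-01,
         3.17018792e-01],
       [-9.99994066e-01, -3.35624619e-03, -7.76373141e-04,
         4.29385644e-02],
       [ 1.37729398e-03, -1.82947394e-01, -9.83121739e-01,
         1.24316299e+00],
       [ 0.00000000e+00,  0.00000000e+00,  0.00000000e+00,
         1.00000000e+00]])}
side {'fx': 443.8535999706246, 'fy': 443.8535999706246, 'cx': 323.63617455933536, 'cy': 204.8284740030218, 'T': array([[-0.93076605, -0.26309591,  0.25388011,  0.25439471],
       [-0.36528266,  0.63955269, -0.67641772,  0.7452248 ],
       [ 0.01559303, -0.72232465, -0.6913783 ,  0.79524215],
       [ 0.        ,  0.        ,  0.        ,  1.        ]])}
0.1 [0.16204867 0.60290105 0.19698259] [[-9.65665752e-01  2.59786517e-01 -7.87629525e-04]
 [ 2.59787532e-01  9.65664206e-01 -1.75470489e-03]
 [ 3.04736969e-04 -1.89907475e-03 -9.99998150e-01]] 1.0014000289833518
```

View pics/top0.png

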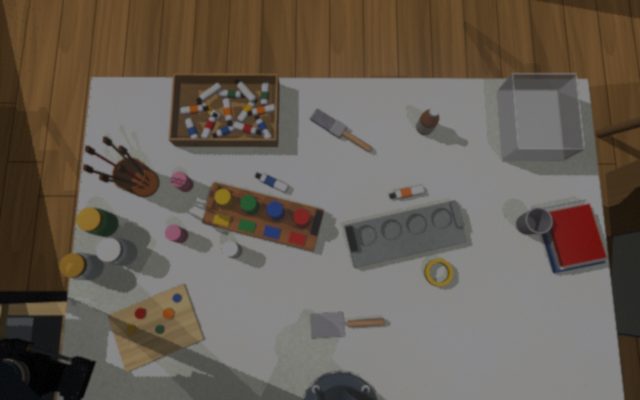

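View pics/side0.png

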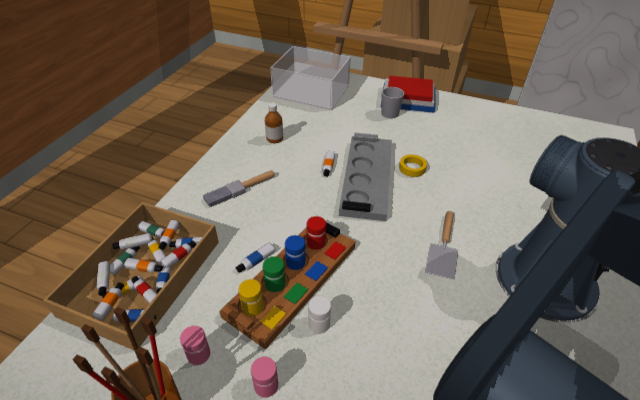

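The top view shows the jars yellow (222,197), green (249,204), blue (276,210) and red (303,217). The pine black block is at (317,222), next to red. The grey rack's black block is at (351,238), on its left, and its wells are at about (367,236), (393,229), (418,223) and (442,217). Things that could be mistaken for the jars: pink jars (181,181) and (175,233), the white jar (231,247), bottles (97,221), (74,265) and (115,250), tiles in the same colours (221,221)…(298,239), and palette dots near (155,315). The jars I want are the four standing in the pine rack wells. Order: red goes to the far well (y=-108), then blue, green, and yellow next to black.

```bash
cat > h.py <<'E'
import numpy as np, cv2
from rig import bot, imaging
def ray(n,u,v,z):
    m=imaging.camera_model(n);T=m["T"]
    d=T[:3,:3]@[(u-m["cx"])/m["fx"],(v-m["cy"])/m["fy"],1]
    return (T[:3,3]+d*(z-T[2,3])/d[2])[:2]
HUE={'red':[(0,6),(174,180)],'yellow':[(21,32)],'green':[(45,80)],'blue':[(105,125)]}
def blobs(im,c,box,smin=120):
    h=cv2.cvtColor(im,cv2.COLOR_RGB2HSV);m=np.zeros(h.shape[:2],np.uint8)
    for a,b in HUE[c]: m|=cv2.inRange(h,(a,smin,40),(b,255,255))
    k=np.zeros_like(m);x0,y0,x1,y1=box;k[y0:y1,x0:x1]=m[y0:y1,x0:x1]
    n,l,s,ce=cv2.connectedComponentsWithStats(k,connectivity=4)
    return sorted([(int(s[i][4]),ce[i].round(1).tolist(),s[i][:4].tolist()) for i in range(1,n) if s[i][4]>25],reverse=True)
E
python3 - <<'E'
from h import *
t=imaging.capture("top");s=imaging.capture("side")
for c in HUE:
    print(c)
    for n,im,box in(("top",t,(205,175,330,255)),("side",s,(215,210,360,340))):
        for b in blobs(im,c,box)[:3]: print(' ',n,b,'z27',ray(n,*b[1],.027).round(4),'z82',ray(n,*b[1],.082).round(4))
c1=cv2.resize(t[180:280,190:330],None,fx=4,fy=4,interpolation=cv2.INTER_CUBIC)
cv2.imwrite('pics/pine.png',c1[...,::-1])
c2=cv2.resize(t[190:275,340:475],None,fx=5,fy=5,interpolation=cv2.INTER_CUBIC)
c2=cv2.convertScaleAbs(c2,alpha=1.8)
cv2.imwrite('pics/grey.png',c2[...,::-1])
E
```

```text
red
  top (241, [301.0, 216.8], [293, 208, 17, 18]) z27 [0.5178 0.1063] z82 [0.5087 0.1034]
  top (186, [296.8, 238.3], [288, 232, 18, 14]) z27 [0.4578 0.1171] z82 [0.4515 0.1137]
  side (548, [315.9, 232.3], [306, 216, 21, 34]) z27 [0.5192 0.0875] z82 [0.5002 0.1345]
  side (211, [334.7, 249.9], [324, 241, 22, 19]) z27 [0.4594 0.1215] z82 [0.4447 0.1661]
yellow
  top (242, [223.0, 197.1], [214, 189, 19, 18]) z27 [0.5728 0.325 ] z82 [0.5613 0.3123]
  top (148, [220.9, 219.6], [213, 214, 16, 12]) z27 [0.5091 0.328 ] z82 [0.5005 0.3151]
  side (702, [250.6, 296.9], [239, 279, 24, 37]) z27 [0.5753 0.3049] z82 [0.5523 0.3364]
  side (305, [273.0, 317.4], [261, 306, 25, 23]) z27 [0.5115 0.331 ] z82 [0.4931 0.3606]
green
  top (159, [248.0, 202.8], [241, 196, 15, 15]) z27 [0.5568 0.2546] z82 [0.546 0.245]
  top (111, [246.5, 225.5], [240, 220, 14, 11]) z27 [0.4929 0.2565] z82 [0.4849 0.2469]
  side (605, [273.9, 273.6], [263, 257, 22, 35]) z27 [0.5573 0.2334] z82 [0.5356 0.27  ]
  side (261, [295.5, 292.7], [284, 283, 24, 21]) z27 [0.4942 0.2609] z82 [0.4771 0.2956]
blue
  top (192, [274.5, 209.2], [267, 202, 16, 16]) z27 [0.5389 0.1803] z82 [0.5289 0.1741]
  top (134, [271.4, 231.8], [264, 226, 16, 12]) z27 [0.4756 0.1873] z82 [0.4684 0.1808]
  top (54, [269.4, 180.7], [265, 177, 10, 9]) z27 [0.6204 0.1966] z82 [0.6067 0.1896]
  side (556, [294.9, 251.8], [285, 236, 20, 34]) z27 [0.5405 0.1606] z82 [0.52   0.2024]
  side (227, [316.0, 270.5], [305, 262, 22, 19]) z27 [0.4766 0.1915] z82 [0.4607 0.2312]
  side (131, [255.0, 257.6], [247, 251, 16, 15]) z27 [0.6156 0.2093] z82 [0.5897 0.2477]
```

View pics/pine.png

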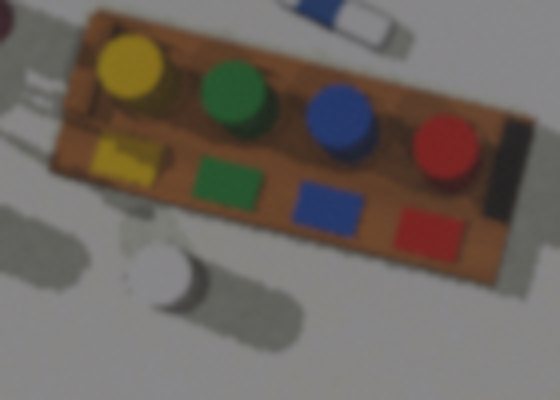

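View pics/grey.png

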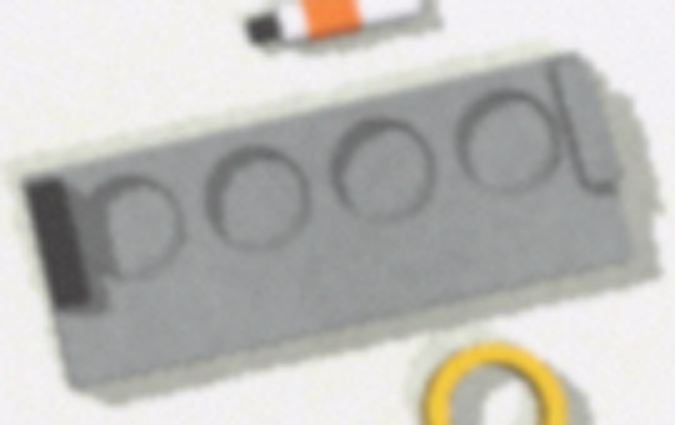

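The pine crop confirms the order yellow, green, blue, red, with the black block next to red. In the grey crop, the wells are at full-image pixels (367,236), (391,230), (416,224) and (442,218), with the black block on the left. Next I'll fit the grey rack's pose to the edges in both views.

```bash
cat > grey.py <<'E'
from h import *
from scipy.optimize import differential_evolution
th=np.linspace(0,2*np.pi,60)
P=[np.c_[.018+.029*np.cos(th),y+.029*np.sin(th),0*th+.024] for y in(-.108,-.036,.036,.108)]
q=np.linspace(-1,1,150)
P+=[np.c_[0*q+a,.16*q,0*q+.024] for a in(-.06,.06)]
P=np.vstack(P)
G={}
for n in("top","side"):
    g=cv2.GaussianBlur(cv2.cvtColor(imaging.capture(n),cv2.COLOR_RGB2GRAY).astype(np.float32),(0,0),1.2)
    m=np.hypot(cv2.Sobel(g,5,1,0),cv2.Sobel(g,5,0,1)); G[n]=np.minimum(m/np.percentile(m,90),1.5).astype(np.float32)
def W(p):
    c,s=np.cos(p[2]),np.sin(p[2]); return P@np.array([[c,-s,0],[s,c,0],[0,0,1]]).T+[p[0],p[1],0]
def score(p,ns=("top","side")):
    t=0
    for n in ns:
        m=imaging.camera_model(n);c=(W(p)-m["T"][:3,3])@m["T"][:3,:3]
        u=(m["fx"]*c[:,0]/c[:,2]+m["cx"]).astype(np.float32);v=(m["fy"]*c[:,1]/c[:,2]+m["cy"]).astype(np.float32)
        t-=cv2.remap(G[n],u,v,cv2.INTER_LINEAR).mean()
    return t
x0=np.mean([ray("top",*p,.024) for p in((367,235.6),(391.4,229.8),(416.4,224.2),(441.6,218.2))],0)
d=ray("top",367,235.6,.024)-ray("top",441.6,218.2,.024);yaw=np.arctan2(d[1],d[0])-np.pi/2
g=x0-.018*np.array([np.cos(yaw),np.sin(yaw)])
print('manual',g,yaw,np.linalg.norm(d))
for ns in(("top","side"),("top",),("side",)):
    r=differential_evolution(score,[(g[0]-.015,g[0]+.015),(g[1]-.015,g[1]+.015),(yaw-.08,yaw+.08)],args=(ns,),seed=1)
    print(ns,r.x.round(4),r.fun)
    if len(ns)==2:
        c,s=np.cos(r.x[2]),np.sin(r.x[2])
        for nme,y in zip(('red','blue','green','yellow'),(-.108,-.036,.036,.108)): print(nme,(r.x[:2]+[c*.018-s*y,s*.018+c*y]).round(4))
E
python3 grey.py
```

```text
manual [ 0.47327047 -0.18375134] 0.23272863075527228 0.2138531200767623
('top', 'side') [ 0.475  -0.1812  0.227 ] -1.5476958751678467
red [ 0.5168 -0.2824]
blue [ 0.5006 -0.2123]
green [ 0.4844 -0.1421]
yellow [ 0.4682 -0.0719]
('top',) [ 0.4724 -0.1784  0.2293] -0.7337590456008911
('side',) [ 0.4762 -0.1798  0.2271] -0.8702820539474487
```

{"method": "drive_tool", "body": {"deltas": "87 350 -498 0 -1.548;87 350 -498 0 -1.548;87 350 -498 0 -1.548;87 350 -498 0 -1.548;87 350 -498 0 -1.548;87 350 -498 0 -1.548;87 350 -498 0 -1.548;87 350 -498 0 -1.548;87 350 -498 0 -1.548;87 350 -498 0 -1.548;87 350 -498 0 -1.548;87 350 -498 0 -1.548"}}

```text
time_s: 1.5
position: [0.5084, 0.1107, 0.1981]
tcp_rot: [[0.239, 0.971, 0.001], [0.971, -0.239, 0.0], [0.0, 0.001, -1.0]]
force: [0.8, 0.8, 0.1]
opening: 1.0
grasp_force: 0.0
```

{"method": "drive_tool", "body": {"deltas": "87 0 0 -40 0;87 0 0 -40 0;87 0 0 -40 0"}}

```text
time_s: 1.8
position: [0.5061, 0.1128, 0.1574]
tcp_rot: [[0.238, 0.971, -0.003], [0.971, -0.238, 0.0], [-0.001, -0.003, -1.0]]
force: [0.7, -0.2, 0.1]
opening: 0.997
grasp_force: 0.0
```

{"method": "drive_tool", "body": {"deltas": "87 5.5 -8.5 0 0;87 5.5 -8.5 -30 0;87 5.5 -8.5 -60 0;87 5.5 -8.5 -85 0;87 5.5 -8.5 -105 0;87 5.5 -8.5 -116 0;87 5.5 -8.5 -116 0;87 5.5 -8.5 -116 0"}}

```text
time_s: 2.6
position: [0.5139, 0.1044, 0.0429]
tcp_rot: [[0.237, 0.972, 0.002], [0.972, -0.237, -0.0], [0.0, 0.002, -1.0]]
force: [-0.1, 0.2, -0.1]
opening: 0.998
grasp_force: 0.0
```

```bash
python3 - <<'E'
from h import *
s=imaging.capture("side")
cv2.imwrite('pics/g1.png',cv2.resize(s[170:330,220:420],None,fx=4,fy=3.75)[...,::-1])
E
```

```text
(no output)
```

View pics/g1.png

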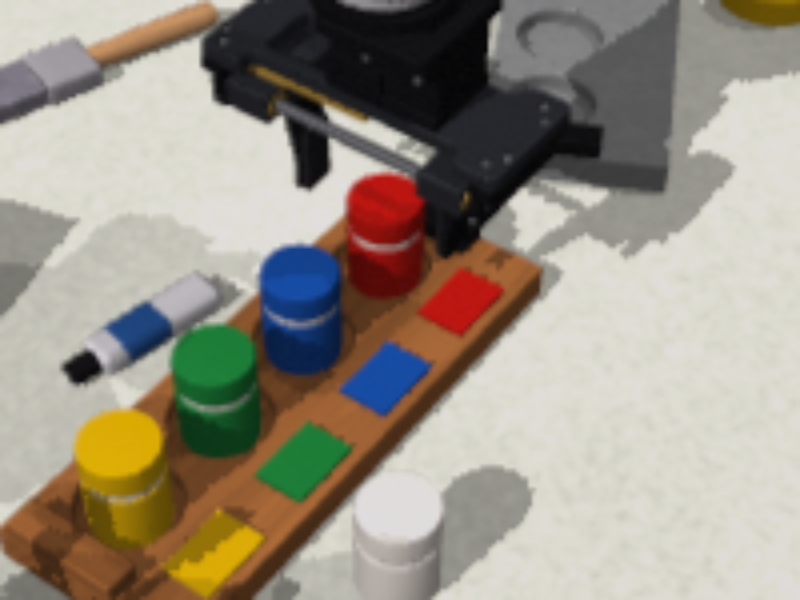

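```bash
python3 - <<'E'
from h import *
import itertools
s=bot.read_state();R=s['tcp_rot'];p=s['position'];m=imaging.camera_model("side");print(p)
im=imaging.capture("side")
print([b for b in blobs(im,'red',(215,170,360,340))])
def pr(q):
    c=m["T"][:3,:3].T@(np.array(q)-m["T"][:3,3]);return np.array([m["fx"]*c[0]/c[2]+m["cx"],m["fy"]*c[1]/c[2]+m["cy"]])
for y in(-.0585,-.0435,.0435,.0585):
  for x in(-.0095,.0095):
    print(y,x,((pr(p+R@[x,y,0])-[220,170])*[4,3.75]).round())
print('jar top/bot at tcp',[((pr([p[0],p[1],z])-[220,170])*[4,3.75]).round() for z in(.082,.047,.012)])
E
```

```text
[0.51407236 0.10433344 0.04314012]
[(550, [316.0, 232.3], [306, 216, 21, 34]), (210, [334.8, 249.9], [324, 242, 22, 17])]
-0.0585 -0.0095 [475. 270.]
-0.0585 0.0095 [456. 289.]
-0.0435 -0.0095 [453. 259.]
-0.0435 0.0095 [434. 278.]
0.0435 -0.0095 [330. 198.]
0.0435 0.0095 [311. 215.]
0.0585 -0.0095 [310. 187.]
0.0585 0.0095 [290. 205.]
jar top/bot at tcp [array([381., 193.]), array([381., 233.]), array([381., 271.])]
```

{"method": "drive_tool", "body": {"deltas": "87 0 0 -7 0;60 0 0 -7 0;30 0 0 -7 0;30 0 0 -7 0;30 0 0 -7 0;30 0 0 -7 0;30 0 0 -7 0;30 0 0 -7 0"}}

```text
time_s: 3.5
position: [0.5126, 0.1042, 0.0348]
tcp_rot: [[0.238, 0.971, -0.0], [0.971, -0.238, 0.0], [-0.0, -0.0, -1.0]]
force: [-0.4, 0.5, 0.5]
opening: 0.495
grasp_force: 29.9
```

{"method": "drive_tool", "body": {"deltas": "30 0 0 30 0;30 0 0 70 0;30 0 0 100 0.05;30 1 -40 110 0.15;30 1 -85 110 0.25;30 2 -130 110 0.35;30 2 -175 110 0.467;30 3 -220 110 0.467;30 3 -265 110 0.467;30 4 -310 110 0.467;30 4 -355 110 0.467;30 4.2 -386.6 110 0.467"}}

```text
time_s: 4.7
position: [0.5168, -0.2857, 0.1447]
tcp_rot: [[-0.223, 0.975, 0.0], [0.975, 0.223, -0.001], [-0.001, 0.0, -1.0]]
force: [1.0, -0.1, -0.9]
opening: 0.502
grasp_force: 30.0
```

{"method": "drive_tool", "body": {"deltas": "30 0 0 0 0;30 0 0 0 0;30 0 0 -40 0"}}

```text
time_s: 5.0
position: [0.5206, -0.2842, 0.1089]
tcp_rot: [[-0.226, 0.974, 0.009], [0.974, 0.226, -0.007], [-0.009, 0.007, -1.0]]
force: [0.8, -0.1, -1.7]
opening: 0.497
grasp_force: 30.0
```

```bash
python3 - <<'E'
from h import *
s=imaging.capture("side");print(bot.read_state()['position'])
b=blobs(s,'red',(330,80,480,240));print(b)
cv2.imwrite('pics/g2.png',cv2.resize(s[70:230,270:470],None,fx=4,fy=3.75)[...,::-1])
E
```

```text
[ 0.51485787 -0.27947892  0.09989986]
[(558, [419.0, 90.0], [403, 80, 30, 22]), (378, [366.0, 117.0], [358, 104, 18, 28])]
```

View pics/g2.png

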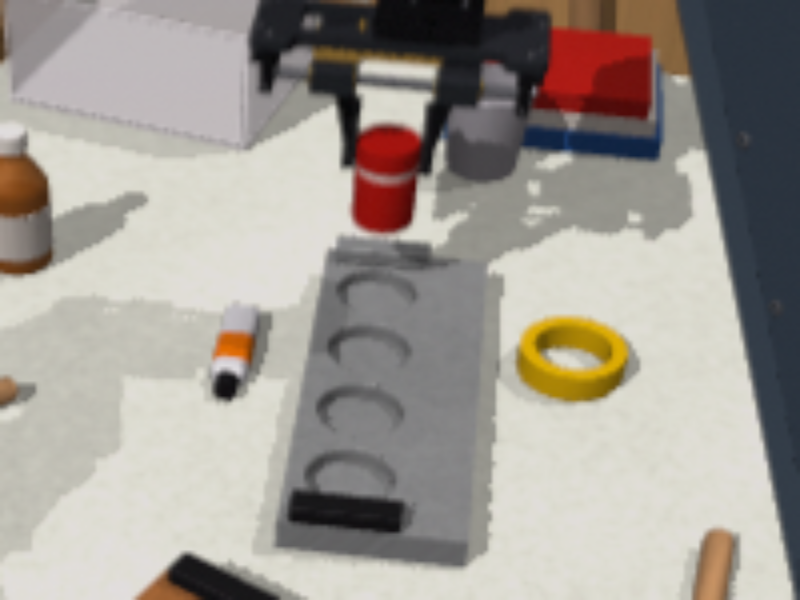

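The red jar hangs upright in the gripper at about (366,117), with the target well at about (364,148). I'll let the arm settle and check.

{"method": "drive_tool", "body": {"deltas": "30 0 0 0 0;30 0 0 0 0;30 0 0 0 0;30 0 0 0 0"}}

```text
time_s: 5.45
position: [0.5179, -0.2826, 0.1063]
tcp_rot: [[-0.226, 0.974, 0.002], [0.974, 0.226, -0.002], [-0.002, 0.002, -1.0]]
force: [0.8, 0.3, -1.2]
opening: 0.497
grasp_force: 30.0
```

```bash
python3 - <<'E'
from h import *
s=imaging.capture("side");P=[]
for i in range(5): imaging.capture("top");P.append(bot.read_state()['position'])
P=np.array(P);print(P.round(4));z=P[:,2].mean()+.0122
b=blobs(s,'red',(330,90,395,240));print(b,[ray("side",*x[1],z).round(4) for x in b],z)
E
```

```text
[[ 0.5176 -0.2827  0.1059]
 [ 0.5174 -0.2826  0.1057]
 [ 0.5173 -0.2826  0.1055]
 [ 0.5172 -0.2826  0.1053]
 [ 0.5171 -0.2825  0.1051]]
[(390, [366.7, 119.0], [359, 105, 17, 29])] [array([ 0.5185, -0.2837])] 0.11770191260840754
```

{"method": "drive_tool", "body": {"deltas": "30 0 0 -25 0;30 0 0 -45 0;30 0 0 -58 0;30 0 0 -66 0;30 0 0 -69 0;30 0 0 -69.5 0;30 0 0 -69.5 0;30 0 0 -69.5 0;50 0 0 -69.5 0;70 0 0 -69.5 0;70 0 0 -69.5 0;70 0 0 -69.5 0"}}

```text
time_s: 6.95
position: [0.5171, -0.2825, 0.0356]
tcp_rot: [[-0.225, 0.974, 0.0], [0.974, 0.225, -0.0], [-0.0, 0.0, -1.0]]
force: [0.8, 0.6, 0.0]
opening: 0.753
grasp_force: 0.0
```

{"method": "drive_tool", "body": {"deltas": "87 0 0 15 0;87 0 0 50 0;87 0 0 90 0;87 1 20 120 0;87 3 70 120 -0.1;87 4 120 120 -0.2;87 6 170 120 -0.3;87 8 220 120 -0.4;87 9 270 120 -0.467;87 11 320 120 -0.467;87 12 370 120 -0.467;87 13 415 120 -0.467"}}

```text
time_s: 8.15
position: [0.5297, 0.1349, 0.1555]
tcp_rot: [[0.237, 0.971, 0.0], [0.971, -0.237, 0.0], [0.0, 0.0, -1.0]]
force: [0.5, -0.7, 0.2]
opening: 0.998
grasp_force: 0.0
```

```bash
python3 - <<'E'
from h import *
s=imaging.capture("side");t=imaging.capture("top")
print(blobs(s,'red',(330,90,395,240)),[ray("side",*b[1],.047) for b in blobs(s,'red',(330,90,395,200))])
cv2.imwrite('pics/g3.png',cv2.resize(s[70:270,230:470],None,fx=3.3,fy=3)[...,::-1])
E
```

```text
[(353, [364.8, 139.9], [357, 127, 17, 27])] [array([ 0.51826691, -0.28422581])]
```

View pics/g3.png

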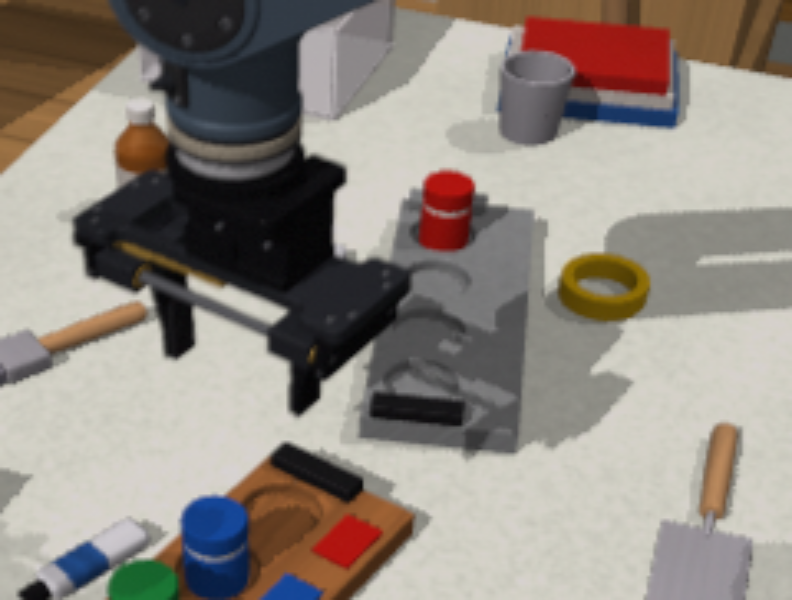

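Red stands upright in the far well at (365,140). Blue next.

{"method": "drive_tool", "body": {"deltas": "87 1 35 0 0;87 1 42.5 -20 0;87 1 42.5 -60 0;87 1 42.5 -90 0;87 1 42.5 -110 0;87 1 42.5 -120.5 0;87 1 42.5 -120.5 0;60 1 42.5 -120.5 0;30 1 42.5 -120.5 0;30 1 42.5 -120.5 0;30 1 42.5 -120.5 0;30 1 42.5 -120.5 0"}}

```text
time_s: 9.45
position: [0.5313, 0.1751, 0.0354]
tcp_rot: [[0.238, 0.971, 0.001], [0.971, -0.238, 0.0], [0.0, 0.001, -1.0]]
force: [-0.5, 0.6, 0.4]
opening: 0.628
grasp_force: 0.0
```

{"method": "drive_tool", "body": {"deltas": "30 0 0 0 0;30 0 0 0 0"}}

```text
time_s: 9.65
position: [0.5312, 0.1751, 0.035]
tcp_rot: [[0.238, 0.971, 0.0], [0.971, -0.238, 0.0], [0.0, 0.0, -1.0]]
force: [0.0, -0.3, 1.5]
opening: 0.496
grasp_force: 30.0
```

{"method": "drive_tool", "body": {"deltas": "30 0 0 30 0;30 0 0 70 0;30 0 0 100 0.05;30 -3 -40 110 0.15;30 -7 -85 110 0.25;30 -10 -130 110 0.35;30 -14 -175 110 0.467;30 -17 -220 110 0.467;30 -21 -265 110 0.467;30 -24 -310 110 0.467;30 -28 -355 110 0.467;30 -30.6 -387.4 110 0.467"}}

```text
time_s: 10.85
position: [0.4999, -0.2152, 0.1446]
tcp_rot: [[-0.223, 0.975, -0.0], [0.975, 0.223, -0.001], [-0.001, -0.0, -1.0]]
force: [0.1, 0.1, -1.7]
opening: 0.495
grasp_force: 30.0
```

{"method": "drive_tool", "body": {"deltas": "30 0 0 0 0;30 0 0 -20 0;30 0 0 -40 0;30 0 0 -40 0;30 0 0 -40 0;30 0 0 -40 0;30 0 0 -40 0;30 0 0 -40 0"}}

```text
time_s: 11.65
position: [0.5009, -0.2125, 0.1057]
tcp_rot: [[-0.225, 0.974, 0.001], [0.974, 0.225, -0.001], [-0.001, 0.001, -1.0]]
force: [0.4, 0.3, -0.7]
opening: 0.499
grasp_force: 30.0
```

```bash
python3 - <<'E'
from h import *
s=imaging.capture("side");p=bot.read_state()['position'];print(p)
print([(b,ray("side",*b[1],p[2]+.0122).round(4)) for b in blobs(s,'blue',(330,90,395,240))])
E
```

```text
[ 0.50082711 -0.21244389  0.1055279 ]
[((207, [363.8, 141.8], [356, 133, 17, 17]), array([ 0.4932, -0.1778])), ((203, [365.3, 126.9], [357, 120, 18, 15]), array([ 0.5103, -0.245 ]))]
```

{"method": "drive_tool", "body": {"deltas": "30 0 0 -25 0;30 0 0 -45 0;30 0 0 -58 0;30 0 0 -66 0;30 0 0 -69 0;30 0 0 -69.5 0;30 0 0 -69.5 0;30 0 0 -69.5 0;50 0 0 -69.5 0;70 0 0 -69.5 0;70 0 0 -69.5 0;70 0 0 -69.5 0"}}

```text
time_s: 12.9
position: [0.5006, -0.2125, 0.0356]
tcp_rot: [[-0.225, 0.974, 0.0], [0.974, 0.225, -0.0], [-0.0, 0.0, -1.0]]
force: [0.3, -0.5, -0.3]
opening: 0.753
grasp_force: 0.0
```

{"method": "drive_tool", "body": {"deltas": "87 0 0 15 0;87 0 0 50 0;87 0 0 90 0;87 2 20 120 0;87 7 70 120 -0.1;87 12 120 120 -0.2;87 17 170 120 -0.3;87 22 220 120 -0.4;87 27 270 120 -0.467;87 32 315 120 -0.467;87 37 360 120 -0.467;87 42 405 120 -0.467"}}

```text
time_s: 14.1
position: [0.5422, 0.1947, 0.1554]
tcp_rot: [[0.237, 0.971, 0.0], [0.971, -0.237, -0.0], [-0.0, 0.0, -1.0]]
force: [0.4, -0.6, 0.8]
opening: 0.998
grasp_force: 0.0
```

{"method": "drive_tool", "body": {"deltas": "87 5.5 45 0 0;87 5.5 53.5 -20 0;87 5.5 53.5 -60 0;87 5.5 53.5 -90 0;87 5.5 53.5 -110 0;87 5.5 53.5 -120.5 0;87 5.5 53.5 -120.5 0;60 5.5 53.5 -120.5 0;30 5.5 53.5 -120.5 0;30 5.5 53.5 -120.5 0;30 5.5 53.5 -120.5 0;30 5.5 53.5 -120.5 0"}}

```text
time_s: 15.3
position: [0.5482, 0.2462, 0.0354]
tcp_rot: [[0.238, 0.971, 0.001], [0.971, -0.238, 0.0], [0.0, 0.001, -1.0]]
force: [-0.3, 0.7, -0.0]
opening: 0.627
grasp_force: 0.0
```

{"method": "drive_tool", "body": {"deltas": "30 0 0 0 0;30 0 0 0 0;30 0 0 0 0"}}

```text
time_s: 15.6
position: [0.548, 0.2462, 0.0351]
tcp_rot: [[0.238, 0.971, 0.0], [0.971, -0.238, 0.0], [0.0, 0.0, -1.0]]
force: [-1.6, 0.4, 0.5]
opening: 0.498
grasp_force: 30.0
```

{"method": "drive_tool", "body": {"deltas": "30 0 0 30 0;30 0 0 70 0;30 0 0 100 0.05;30 -6 -40 110 0.15;30 -13 -85 110 0.25;30 -21 -130 110 0.35;30 -28 -175 110 0.467;30 -36 -220 110 0.467;30 -43 -265 110 0.467;30 -51 -310 110 0.467;30 -58 -355 110 0.467;30 -63.6 -388.3 110 0.467"}}

```text
time_s: 16.8
position: [0.4837, -0.1448, 0.1447]
tcp_rot: [[-0.224, 0.975, 0.0], [0.975, 0.224, -0.001], [-0.001, -0.0, -1.0]]
force: [1.0, 0.6, -1.1]
opening: 0.499
grasp_force: 30.0
```

{"method": "drive_tool", "body": {"deltas": "30 0 0 0 0;30 0 0 -20 0;30 0 0 -40 0;30 0 0 -40 0;30 0 0 -40 0;30 0 0 -40 0;30 0 0 -40 0;30 0 0 -40 0"}}

```text
time_s: 17.6
position: [0.4848, -0.1422, 0.1056]
tcp_rot: [[-0.225, 0.974, 0.001], [0.974, 0.225, -0.001], [-0.001, 0.001, -1.0]]
force: [-0.5, -0.1, -1.7]
opening: 0.498
grasp_force: 30.0
```

```bash
python3 - <<'E'
from h import *
s=imaging.capture("side");p=bot.read_state()['position'];print(p)
print([(b,ray("side",*b[1],p[2]+.0122).round(4)) for b in blobs(s,'green',(330,90,395,240))])
E
```

```text
[ 0.48474751 -0.14221511  0.10547375]
[((222, [363.0, 142.7], [355, 135, 18, 16]), array([ 0.4939, -0.1733])), ((209, [361.6, 158.4], [354, 151, 17, 16]), array([ 0.4769, -0.1088]))]
```

Mean of the two blobs is about (.4855,-.141), which is on target.

{"method": "drive_tool", "body": {"deltas": "30 0 0 -25 0;30 0 0 -45 0;30 0 0 -58 0;30 0 0 -66 0;30 0 0 -69 0;30 0 0 -69.5 0;30 0 0 -69.5 0;30 0 0 -69.5 0;50 0 0 -69.5 0;70 0 0 -69.5 0;70 0 0 -69.5 0;70 0 0 -69.5 0"}}

```text
time_s: 18.85
position: [0.4845, -0.1422, 0.0355]
tcp_rot: [[-0.225, 0.974, 0.0], [0.974, 0.225, -0.0], [-0.0, 0.0, -1.0]]
force: [-0.3, -0.9, -0.6]
opening: 0.749
grasp_force: 0.0
```

{"method": "drive_tool", "body": {"deltas": "87 0 0 15 0;87 0 0 50 0;87 0 0 90 0;87 4 20 120 0;87 13 70 120 -0.1;87 21 120 120 -0.2;87 30 170 120 -0.3;87 39 220 120 -0.4;87 48 265 120 -0.467;87 56 310 120 -0.467;87 64 355 120 -0.467;87 72 400 120 -0.467"}}

```text
time_s: 20.05
position: [0.5561, 0.2598, 0.1553]
tcp_rot: [[0.237, 0.971, -0.0], [0.971, -0.237, -0.0], [-0.0, -0.0, -1.0]]
force: [0.7, -0.5, 0.5]
opening: 1.001
grasp_force: 0.0
```

{"method": "drive_tool", "body": {"deltas": "87 7 45 0 0;87 8.5 57 -20 0;87 8.5 57 -60 0;87 8.5 57 -90 0;87 8.5 57 -110 0;87 8.5 57 -120.5 0;87 8.5 57 -120.5 0;60 8.5 57 -120.5 0;30 8.5 57 -120.5 0;30 8.5 57 -120.5 0;30 8.5 57 -120.5 0;30 8.5 57 -120.5 0"}}

```text
time_s: 21.25
position: [0.5651, 0.315, 0.0355]
tcp_rot: [[0.238, 0.971, 0.001], [0.971, -0.238, 0.0], [0.001, 0.001, -1.0]]
force: [-0.6, 0.4, -0.3]
opening: 0.629
grasp_force: 0.0
```

{"method": "drive_tool", "body": {"deltas": "30 0 0 0 0;30 0 0 0 0;30 0 0 0 0"}}

```text
time_s: 21.55
position: [0.5648, 0.3149, 0.035]
tcp_rot: [[0.238, 0.971, 0.0], [0.971, -0.238, 0.0], [0.0, 0.0, -1.0]]
force: [-0.2, -0.7, 1.4]
opening: 0.499
grasp_force: 30.0
```

{"method": "drive_tool", "body": {"deltas": "30 0 0 30 0;30 0 0 70 0;30 0 0 100 0.05;30 -10 -40 110 0.15;30 -21 -85 110 0.25;30 -32 -130 110 0.35;30 -43 -175 110 0.467;30 -54 -220 110 0.467;30 -66 -265 110 0.467;30 -77 -310 110 0.467;30 -88 -355 110 0.467;30 -96.6 -386.8 110 0.467"}}

```text
time_s: 22.75
position: [0.4674, -0.0744, 0.1448]
tcp_rot: [[-0.224, 0.975, -0.0], [0.975, 0.224, -0.001], [-0.0, -0.0, -1.0]]
force: [0.5, 0.0, -1.5]
opening: 0.5
grasp_force: 30.0
```

{"method": "drive_tool", "body": {"deltas": "30 0 0 0 0;30 0 0 -20 0;30 0 0 -40 0;30 0 0 -40 0;30 0 0 -40 0;30 0 0 -40 0;30 0 0 -40 0;30 0 0 -40 0"}}

```text
time_s: 23.55
position: [0.4687, -0.0719, 0.1055]
tcp_rot: [[-0.225, 0.974, 0.001], [0.974, 0.225, -0.001], [-0.001, 0.001, -1.0]]
force: [0.5, -0.3, -1.7]
opening: 0.499
grasp_force: 30.0
```

```bash
python3 - <<'E'
from h import *
s=imaging.capture("side");p=bot.read_state()['position'];print(p)
print([(b,ray("side",*b[1],p[2]+.0122).round(4)) for b in blobs(s,'yellow',(330,90,395,240))])
E
```

```text
[ 0.46864557 -0.07195236  0.10542452]
[((524, [359.7, 168.4], [350, 153, 20, 33]), array([ 0.4691, -0.0696]))]
```

{"method": "drive_tool", "body": {"deltas": "30 0 0 -25 0;30 0 0 -45 0;30 0 0 -58 0;30 0 0 -66 0;30 0 0 -69 0;30 0 0 -69.5 0;30 0 0 -69.5 0;30 0 0 -69.5 0;50 0 0 -69.5 0;70 0 0 -69.5 0;70 0 0 -69.5 0;70 0 0 -69.5 0"}}

```text
time_s: 24.8
position: [0.4684, -0.072, 0.0355]
tcp_rot: [[-0.225, 0.974, 0.0], [0.974, 0.225, -0.0], [-0.0, 0.0, -1.0]]
force: [0.1, -0.2, -0.3]
opening: 0.748
grasp_force: 0.0
```

{"method": "drive_tool", "body": {"deltas": "87 0 0 15 0;87 0 0 50 0;87 0 0 90 0;87 0 0 130 0;87 0 45 150 0;87 0 90 150 0;87 0 135 150 0;87 0 180 150 0;87 0 225 150 0;87 0 260 150 0;87 0 260 150 0;87 0 260 150 0"}}

```text
time_s: 26.0
position: [0.4677, 0.1884, 0.1852]
tcp_rot: [[-0.227, 0.974, -0.001], [0.974, 0.227, -0.001], [-0.001, -0.001, -1.0]]
force: [-0.1, -0.8, -0.2]
opening: 0.997
grasp_force: 0.0
```

```bash
sleep 0; python3 - <<'E'
from h import *
s=imaging.capture("side");t=imaging.capture("top")
for c in HUE:
    for n,im,box,z in(("side",s,(330,90,395,240),.047),("top",t,(350,180,470,255),.075)):
        bb=blobs(im,c,box);u=np.average([b[1] for b in bb],axis=0,weights=[b[0] for b in bb]) if bb else None
        if bb:
            w=ray(n,*u,z)-[.475,-.1812];cc,ss=np.cos(.227),np.sin(.227)
            print(c,n,len(bb),'rack frame',(cc*w[0]+ss*w[1]).round(4),(-ss*w[0]+cc*w[1]).round(4))
a=cv2.resize(s[100:240,300:440],(400,400));b=cv2.resize(t[165:275,345:475],(400,338));b=cv2.copyMakeBorder(b,0,62,0,0,0)
cv2.imwrite('pics/end.png',np.hstack([a,b])[...,::-1])
E
```

```text
red side 1 rack frame 0.0193 -0.1395
red top 1 rack frame 0.0161 -0.1052
yellow side 1 rack frame 0.0126 0.1459
yellow top 1 rack frame 0.016 0.1085
green top 1 rack frame 0.0166 0.0354
blue side 1 rack frame 0.0198 -0.0676
blue top 1 rack frame 0.0169 -0.0348
```

View pics/end.png

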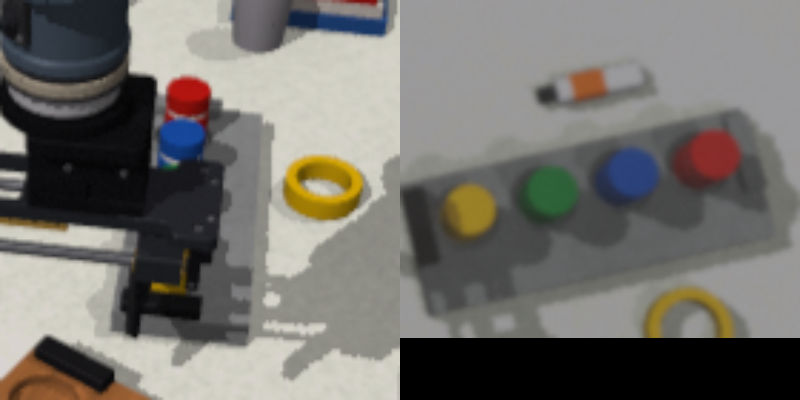

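The top view shows all four upright in the wells: yellow next to black, then green, blue and red, each within about 3 mm of its well axis. The side readings are off only because the gripper blocks that view. The gripper is clear of everything, so I'm handing in.

```bash
python3 -c "
from rig import bot
print(bot.hand_in())"
```

```text
the job is handed in; nothing more can be done
None
```

All four jars are standing upright in the grey rack in reverse order (from its black end: yellow, green, blue, red); the top camera puts each within about 3 mm of its well axis. I handed the job in at about 26 s, but hand-in gave no verdict.

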